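Dock the repaired phone

ROBOT

A 6-joint arm with a two-finger parallel gripper is mounted at the origin on the work surface. World frame = base frame: x ahead of the robot, y to its left, z up, the work surface at z = 0. Lengths are in m, angles in rad, forces in N, time in s.
With the tool pointing down it reaches from about 0.275 to 0.825 m from the base axis. Payload 5.2 kg.
Tool frame: the origin (TCP) lies midway between the tips of the shut fingers; the grasp point (between the pads) lies 19 mm behind it; z points along the fingers, y is the line along which they close (so a half turn about z gives the same grasp; the last joint's range is limited). The gripper opens to 93 mm and grips with 3 to 60 N. Pads are 15 mm wide; open, the fingers measure 128 mm over their backs; the gripper's body (75 mm by 188 mm) begins 65 mm behind the grasp point.
Start: joints at [-1.526, 0.259, 1.535, -0, 1.348, -0.203], TCP at [0.135, -0.533, 0.219] pointing down, gripper open.
Joint ranges: [-3.14, 3.14], [-0.91, 2.08], [0.19, 2.58], [-1.22, 4.36], [0.22, 2.71], [-3.12, 3.12]. Speed limits (rad/s): [2.57, 2.57, 3.14, 3.14, 3.14, 3.14].

INTERFACE

Orientations are given as a unit quaternion [w, x, y, z].
In Python, from plant import * gives the robot as it stands. Calls block until the motion is done:
- movep(position, orientation): joint-space move of the TCP to a pose.
- line_to(position, velocity=0.15, attitude=None): straight line of the TCP; attitude=None keeps the orientation; velocity is the mean speed in m/s.
- movej(angles): joint-space move.
- command_gripper(opening, effort=None): opening from 0.0 (shut) to 1.0 (fully open); effort is the grip in N (None keeps the last); returns when the fingers have stopped.
- hold(seconds).
- ik(position, orientation): joint angles nearest the present ones, or None.
- get_obs(): the state.
- capture(name): name is "scene" or "top"; returns the picture (400x640x3 uint8, red, green, blue); there is no depth.
- camera_model(name): a dict with "fx", "fy", "cx", "cy" (pixels), "R" (3x3) and "t" (3): a world point X has camera coordinates R X + t. Camera axes: x right, y down, z forward; pixel columns grow to the right and rows downward; lengths in m; the calibration is good to about 2 mm. A picture is of the moment at which its call begins. camera_model takes no time and is no camera call.
A pose or a line that the arm cannot do raises Unreachable and nothing moves.
- close_job(): hands the job in; it is judged then, once.
The state is a dict: "time": time; "joint_pos": joint angles; "qvel": joint speeds; "joint_torque": joint torques, N m; "eef_pos": TCP position; "ee_rot": TCP orientation; "ft_force": force on the tool from outside, world axes, zero at the start; "torque": the same for the moment, N m; "opening": opening from 0.0 (shut) to 1.0 (fully open); "grip_force": force on a finger pad.
Only numpy, scipy, OpenCV 4.12 (cv2) and the standard library are available. Lean on these libraries where they do the work, as an engineer would, in place of code of your own. Each camera call takes 0.05 s, during which the arm holds its last target. There are 200 camera calls.

TASK

Two phones stand on edge in the grey two-slot stand. Take the larger one out and lower it, upright and about centred, into the slot of the empty white charging dock until it sits fully home on the bottom, then let go; do not drop it in. Leave the smaller phone standing in its place.

Things in the scene. Friction and masses are not known exactly. Their poses are not given: they have to be found in the camera images.
- phone_large: The larger phone: a rigid slab 165 mm long (its x), 10 mm thick (its y), 78 mm high (its z), aluminium edge, black and grey faces, about 0.2 kg. It stands on its long edge in one of the grey stand's two slots, in either one. Origin: centre of its underside, 8 mm above the table at the start (top at 86 mm). Grip it across its thickness from above, near mid-length.
- phone_small: The smaller phone, same look: 120 mm long (x), 10 mm thick (y), 60 mm high (z). It stands on its long edge in the stand's other slot, parallel to the larger one. Origin: centre of its underside, 8 mm above the table. To be left alone.
- stand: Grey stand fixed to the table, 110 mm (x) by 150 mm (y), walls 30 mm high. Two slots along its x, centred at y = -45 and +45 mm, 16 mm wide, 100 mm long, open at both ends, floor 8 mm above the table; the large phone overhangs the ends. Origin: centre of its underside, at table height.
- dock: The empty white dock, fixed, base 130 (x) by 64 mm (y). One slot along its x through its centre: 14 mm wide, 120 mm long, ends open, floor 10 mm above the table, walls straight to 30 mm, then flared to a 34 mm wide mouth at 42 mm. Origin: centre of its underside, at table height. The phone overhangs both ends, either way round. An identical dock nearby already holds a phone.
Mind the look-alikes: they are no part of the job. What is shaped like the phone_large but purple is not meant.

How it is judged:
By the outcome, as a careful person would: the job done as asked, in the order asked, and still so for the second after the job is handed in, with the robot touching nothing.
It also fails if it takes over 48 s, if anything falls off the work surface, if the arm or the gripper's body presses on something with over 40 N, if the wrist force passes 120 N, or if a joint passes its speed limit or range.

## Working session

There is one attempt and no reset: what is moved stays moved. The work goes in short steps, each a Python script; the robot and the scene stay as the last script left them, time stands still between calls to the robot, and variables do not carry over. Pictures are saved under pics/ and viewed, at most 10 in all, crops included, and the job is handed in when it is done.

```bash
mkdir -p pics
python3 - <<'E'
from plant import *
import cv2
for n in("top","scene"):
    cv2.imwrite(f"pics/{n}0.png",capture(n)[:,:,::-1]); m=camera_model(n); print(n,m)
E
```

```text
top {'fx': 444.35401909635436, 'fy': 444.35401909635436, 'cx': 315.621632240873, 'cy': 204.15039636884754, 'R': array([[-0.00256044, -0.99999573, -0.00140582],
       [-0.99906539,  0.00261871, -0.04314501],
       [ 0.04314851,  0.00129403, -0.99906783]]), 't': array([0.05076356, 0.46330637, 0.96851968])}
scene {'fx': 368.27749762330546, 'fy': 368.27749762330546, 'cx': 321.7233020095517, 'cy': 201.2586379085886, 'R': array([[ 0.61338487,  0.78975761, -0.0064739 ],
       [ 0.64301969, -0.50414307, -0.57651144],
       [-0.45856807,  0.34946055, -0.81706343]]), 't': array([-0.32817633, -0.25218378,  1.1187906 ])}
```

View pics/top0.png

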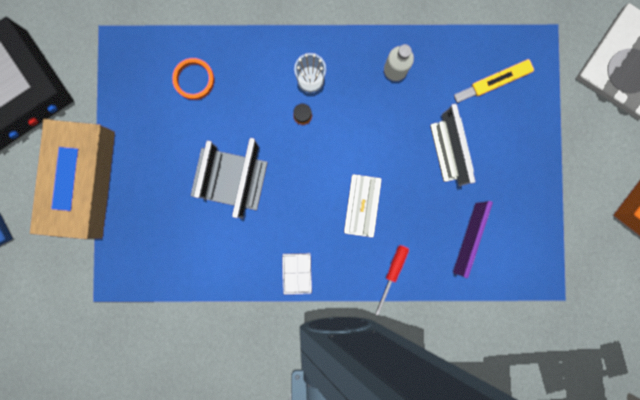

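View pics/scene0.png

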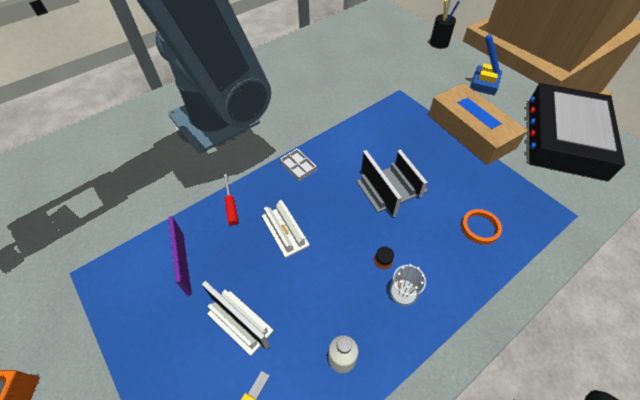

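Top view: the stand is at about (230,180), with the large phone at about (245,178) on its right side and the small one at about (205,172). The empty dock is at about (363,205), and something yellowish sits in its slot. I'll zoom in on that.

Run:
```python
import cv2,numpy as np
t=cv2.imread("pics/top0.png");s=cv2.imread("pics/scene0.png")
z=lambda i,x,y,w,h:cv2.resize(i[y:y+h,x:x+w],(400,300),interpolation=cv2.INTER_CUBIC)
cv2.imwrite("pics/z1.png",np.vstack([np.hstack([z(t,323,168,80,75*1),z(s,245,190,80,75)]),np.hstack([z(t,180,130,100,100),z(s,345,140,100,80)])]) if 0 else np.vstack([np.hstack([z(t,323,168,80,60*1+15),z(s,245,190,80,75)]),np.hstack([z(t,180,130,120,90),z(s,345,140,120,90)])]))
```

```text
(no output)
```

View pics/z1.png

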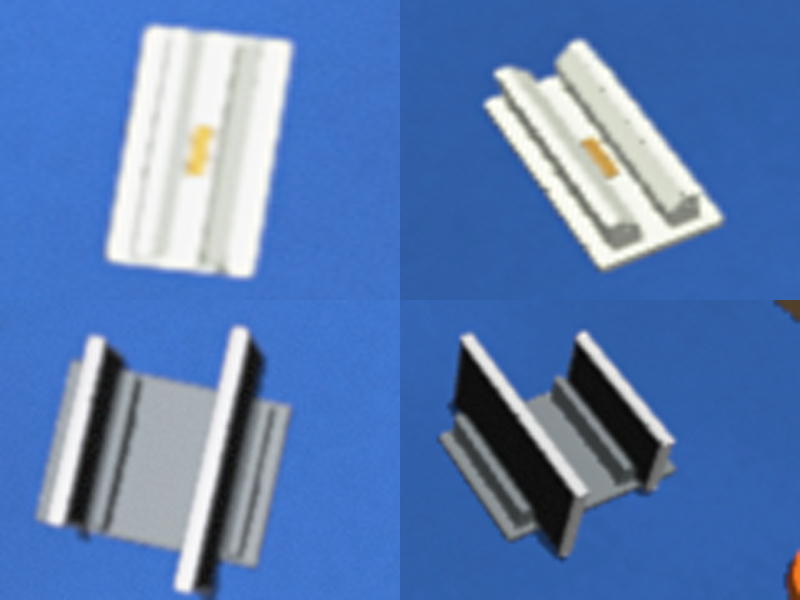

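The zoom shows the yellow patch is a flat contact strip on the dock slot's floor, so the dock is clear. Next I'll measure the phone's top face (z=86 mm) and the dock from both views.

```bash
cat > h.py <<'E'
import numpy as np,cv2
from plant import *
def ray(n,uv,z):
    m=camera_model(n);R,t=m["R"],m["t"];uv=np.atleast_2d(uv).astype(float)
    d=np.c_[(uv[:,0]-m["cx"])/m["fx"],(uv[:,1]-m["cy"])/m["fy"],np.ones(len(uv))]@R
    c=-R.T@t; return c+d*((z-c[2])/d[:,2])[:,None]
def rect(n,mask,z):
    """world min-area rect of the largest blob in the mask, cast on the plane z"""
    c=max(cv2.findContours(mask.astype(np.uint8),cv2.RETR_EXTERNAL,cv2.CHAIN_APPROX_NONE)[0],key=cv2.contourArea)
    P=ray(n,c[:,0],z)[:,:2]; (x,y),(w,h),a=cv2.minAreaRect((P*1000).astype(np.float32))
    a=np.radians(a+(0 if w>h else 90)); a=(a+np.pi/2)%np.pi-np.pi/2
    return np.round([x,y,max(w,h),min(w,h),np.degrees(a)],1)
def roi(mask,x,y,w,h):
    o=np.zeros_like(mask);o[y:y+h,x:x+w]=mask[y:y+h,x:x+w];return o
E
python3 - <<'E'
from h import *
for n,ph,dk in(("top",(225,130,50,95),(335,165,55,80)),("scene",(358,145,45,80),(255,190,60,75))):
    i=cv2.imread(f"pics/{n}0.png");hsv=cv2.cvtColor(i,cv2.COLOR_BGR2HSV);S,V=hsv[...,1].astype(int),hsv[...,2]
    for th in (185,205): print(n,"phone",rect(n,roi((S<40)&(V>th),*ph),.086))
    notblue=~((hsv[...,0]>95)&(hsv[...,0]<125)&(S>110))
    for z in(.0,.01): print(n,"dock",z,rect(n,roi(notblue,*dk),z))
    print(n,"yellow",rect(n,roi((hsv[...,0]<35)&(S>90),*dk),.01))
E
```

```text
top phone [516.2 198.  163.8  11.7 -12.3]
top phone [516.  197.4 163.8   9.7 -12.5]
top dock 0.0 [461.3 -54.4 135.8  68.6  -8.3]
top dock 0.01 [460.9 -53.3 134.4  67.9  -8.3]
top yellow [460.4 -53.4  24.6   5.   -8.5]
scene phone [517.4 194.7 161.    8.4 -12.1]
scene phone [516.7 194.8 159.6   6.9 -12.5]
scene dock 0.0 [448.6 -51.5 154.7  68.5  -8.2]
scene dock 0.01 [454.2 -54.2 152.7  67.6  -8.2]
scene yellow [461.  -55.1  25.8   6.5 -11.9]
```

```bash
cat >> h.py <<'E'
from scipy.spatial.transform import Rotation
def quat(deg):
    a=np.radians(deg);c,s=np.cos(a),np.sin(a)
    return np.roll(Rotation.from_matrix([[c,s,0],[s,-c,0],[0,0,-1]]).as_quat(),1)
def st(l=""):
    o=get_obs();print(l,"t%.2f"%o["time"],np.round(o["eef_pos"],4),"F",np.round(o["ft_force"],2),"M",np.round(o["torque"],2),"open %.3f grip %.1f"%(o["opening"],o["grip_force"]));return o
E
python3 - <<'E'
from h import *
P=[.5165,.1965]
for k in(0,180): print(k,[np.round(ik(p,quat(a+k)),2) if ik(p,quat(a+k)) is not None else None for p,a in(((*P,.2),-12.4),((.461,-.054,.2),-8.3))])
k=min((0,180),key=lambda k:abs(q[5]) if (q:=ik((*P,.2),quat(-12.4+k))) is not None else 9)
print(k); open("k","w").write(str(k))
movep((*P,.2),quat(-12.4+k)); command_gripper(.45,25)
line_to((*P,.12),.15); st("above")
cv2.imwrite("pics/a.png",np.hstack([cv2.resize(capture("top")[110:240,150:330,::-1],(400,289)),cv2.resize(capture("scene")[80:240,310:530,::-1],(400,289))]))
E
```

```text
0 [array([ 0.16,  0.28,  1.56, -0.  ,  1.31,  1.95]), array([-0.36,  0.12,  1.76, -0.  ,  1.27,  1.36])]
180 [array([ 0.16,  0.28,  1.56, -0.  ,  1.31, -1.19]), array([-0.36,  0.12,  1.76, -0.  ,  1.27, -1.78])]
180
above t4.63 [0.517  0.1966 0.1206] F [-0.04  0.1   0.36] M [ 0.06 -0.14 -0.02] open 0.447 grip 0.0
```

View pics/a.png

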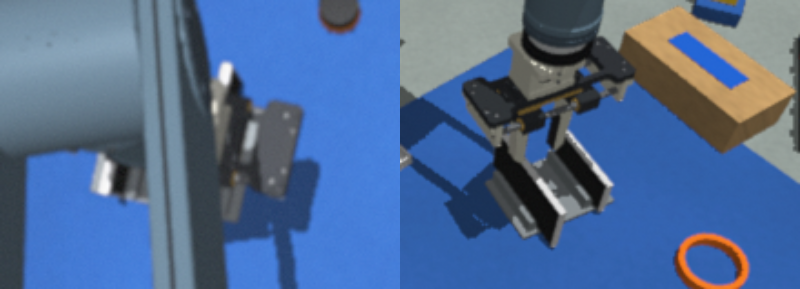

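The scene crop shows the fingers straddling the large phone's top edge near mid-length, with the small phone clear of the gripper. I'll descend and grip.

Run:
```python
from h import *
P=[.5165,.1965]
line_to((*P,.050),.08); st("down")
command_gripper(0,8); o=st("grip8")
command_gripper(0,30); o=st("grip30")
line_to((*P,.075),.05); st("lift25")
line_to((*P,.17),.12); st("lift")
cv2.imwrite("pics/b.png",cv2.resize(capture("scene")[60:260,280:540,::-1],(780,600)))
```

```text
down t5.76 [0.517  0.1966 0.0505] F [0.34 0.34 0.39] M [ 0.01 -0.12  0.  ] open 0.451 grip 0.0
grip8 t6.37 [0.5165 0.1965 0.0501] F [0.06 0.35 1.48] M [ 0.01 -0.07  0.04] open 0.112 grip 8.0
grip30 t6.58 [0.5166 0.1966 0.0502] F [ 0.25 -0.09  2.35] M [ 0.01 -0.13 -0.03] open 0.107 grip 30.0
lift25 t7.23 [0.5165 0.1965 0.0752] F [ 0.03 -0.45 -2.71] M [ 0.03 -0.14 -0.  ] open 0.106 grip 30.0
lift t8.18 [0.5159 0.1964 0.1691] F [-0.16  0.8  -2.16] M [ 0.03 -0.21 -0.06] open 0.107 grip 30.0
```

View pics/b.png

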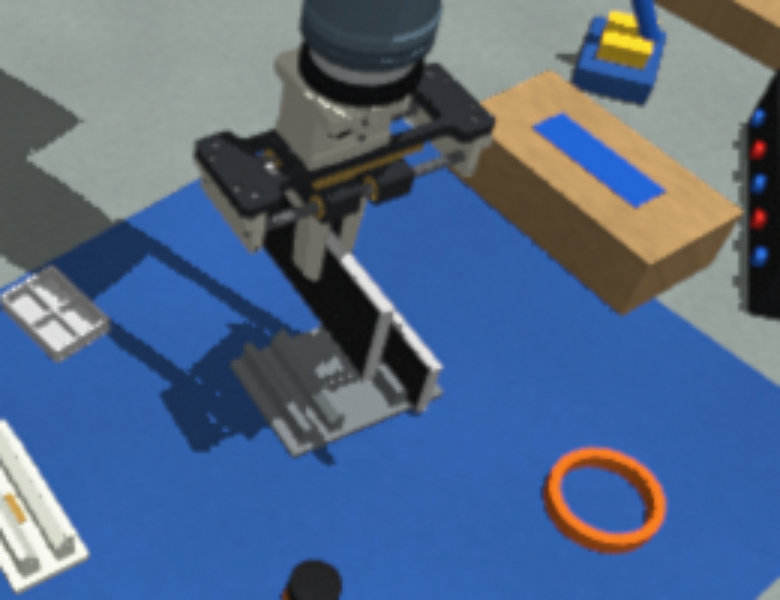

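The phone hangs straight and gripped at mid-length, and the small phone is still in the stand. Next I'll carry it to the dock, hover and check.

Run:
```python
from h import *
k=int(open("k").read())
line_to((.461,-.054,.17),.15,quat(-8.3+k)); line_to((.461,-.054,.100),.12); hold(.3); st("hover")
s=capture("scene")[130:280,210:350,::-1];t=capture("top")[140:260,300:420,::-1]
cv2.imwrite("pics/c.png",np.hstack([cv2.resize(t,(400,400)),cv2.resize(s,(373,400))]))
```

```text
hover t11.12 [ 0.4614 -0.0542  0.1006] F [-0.31 -0.82 -1.99] M [-0.04 -0.19 -0.01] open 0.105 grip 30.0
```

View pics/c.png

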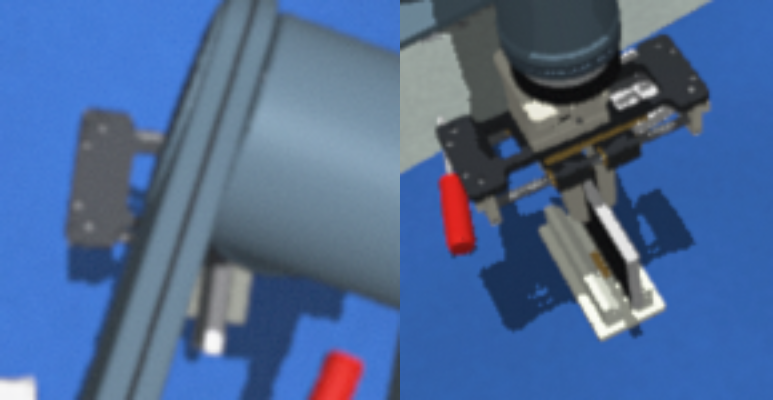

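The phone is over the slot and parallel to it, and the gripper is clear of the screwdriver. I'll lower in small steps, checking force at each one.

Run:
```python
from h import *
z=.100
while z>.0505:
    z-=.004 if z>.06 else .0015
    line_to((.461,-.054,z),.03); o=st("%.4f"%z)
    f=o["ft_force"]
    if f[2]>8 or np.hypot(f[0],f[1])>10: print("contact");break
```

```text
0.0960 t11.50 [ 0.4607 -0.0539  0.0957] F [ 0.44  0.24 -2.33] M [ 0.06 -0.13 -0.03] open 0.103 grip 30.0
0.0920 t11.78 [ 0.4608 -0.0539  0.0917] F [ 0.88 -0.63 -2.13] M [ 0.05 -0.2  -0.01] open 0.110 grip 30.0
0.0880 t12.07 [ 0.4608 -0.0539  0.0877] F [ 0.57 -0.17 -2.35] M [ 0.04 -0.12  0.06] open 0.108 grip 30.0
0.0840 t12.35 [ 0.4608 -0.0539  0.0838] F [ 0.71 -0.16 -3.15] M [ 0.01 -0.15 -0.01] open 0.108 grip 30.0
0.0800 t12.63 [ 0.4608 -0.0539  0.0798] F [-0.63  0.1  -1.99] M [ 0.08 -0.21  0.01] open 0.105 grip 30.0
0.0760 t12.92 [ 0.4608 -0.0539  0.0758] F [-0.21  0.38 -2.96] M [ 0.05 -0.13  0.02] open 0.107 grip 30.0
0.0720 t13.20 [ 0.4608 -0.0539  0.0717] F [ 0.12  0.02 -2.52] M [ 0.06 -0.16 -0.04] open 0.106 grip 30.0
0.0680 t13.48 [ 0.4608 -0.0539  0.0678] F [ 0.16  0.7  -1.96] M [ 0.04 -0.11  0.02] open 0.107 grip 30.0
0.0640 t13.77 [ 0.4608 -0.0539  0.0638] F [ 0.74  0.27 -1.59] M [ 0.06 -0.14  0.03] open 0.107 grip 30.0
0.0600 t14.05 [ 0.4608 -0.0539  0.0598] F [-0.18  0.11 -1.3 ] M [ 0.01 -0.17 -0.03] open 0.105 grip 30.0
0.0585 t14.30 [ 0.4609 -0.054   0.0584] F [ 0.76  0.2  -2.04] M [ 0.04 -0.17 -0.02] open 0.105 grip 30.0
0.0570 t14.55 [ 0.4609 -0.054   0.0569] F [-0.35  0.39 -1.73] M [ 0.02 -0.14 -0.01] open 0.110 grip 30.0
0.0555 t14.80 [ 0.4609 -0.054   0.0554] F [-0.35 -0.21 -1.43] M [ 0.03 -0.15  0.02] open 0.106 grip 30.0
0.0540 t15.05 [ 0.4609 -0.054   0.0539] F [ 0.51  0.54 -2.59] M [ 0.08 -0.14 -0.04] open 0.104 grip 30.0
0.0525 t15.30 [ 0.4609 -0.054   0.0524] F [ 1.17 -1.32 -1.88] M [ 0.07 -0.17  0.02] open 0.111 grip 30.0
0.0510 t15.55 [ 0.4611 -0.054   0.0521] F [-3.87  0.95  9.94] M [ 0.23  0.43 -0.05] open 0.106 grip 30.0
contact
```

It touched bottom at TCP z = 52 mm, as predicted. I'll release, back straight up and check.

Run:
```python
from h import *
command_gripper(0,8); command_gripper(.4); st("open")
line_to((.461,-.054,.12),.08); line_to((.461,-.054,.2),.15); q=get_obs()["joint_pos"].copy(); q[0]-=1.0; movej(q); st("away")
im={n:capture(n) for n in("top","scene")}
hsv=cv2.cvtColor(im["top"],cv2.COLOR_RGB2HSV);m=(hsv[...,1]<40)&(hsv[...,2]>205)
cv2.imwrite("pics/d.png",np.hstack([cv2.resize(im["top"][120:260,180:400,::-1],(400,255)),cv2.resize(im["scene"][140:280,230:450,::-1],(400,255))]))
```

```text
open t16.43 [ 0.461  -0.054   0.0509] F [-0.46  1.02 -0.44] M [ 0.03 -0.15  0.03] open 0.402 grip 0.0
away t19.76 [ 0.2042 -0.416   0.1989] F [ 0.02 -0.05  0.37] M [-0.04 -0.15 -0.03] open 0.401 grip 0.0
```

View pics/d.png

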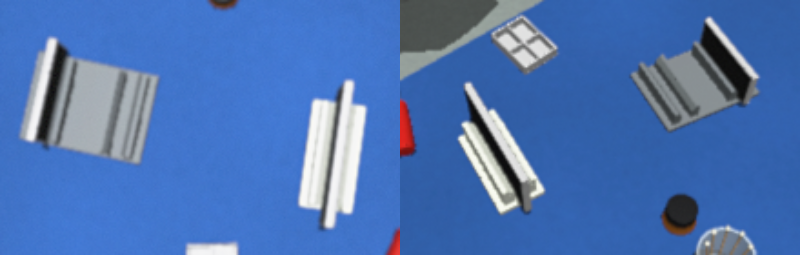

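The large phone stands upright and centred in the dock, overhanging both ends evenly. The small phone is undisturbed in the stand, and the arm is clear of everything.

```bash
python3 -c "
from plant import *
print(close_job())"
```

```text
the job is handed in; nothing more can be done
None
```

The large phone is upright, about centred and fully home in the white dock, released without dropping; the small phone was left standing in its slot, and I handed the job in at about 20 s.

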